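# Nip the glued wrapper end of a chocolate bar in the screw press

## Task

The end of the dark chocolate bar's wrapper has just been glued and must be nipped flat in the little screw press: slide the bar along the bed, under the raised platen, until it is fully home and square against the fence. Then wind the black-balled T-handle clockwise, half turn by half turn, taking hold of the ball at the other end each time, until the platen grips the bar firmly, which is when the ball, turned slowly, first pushes back with about 7 N, and let go; much harder and the chocolate cracks. Do not disturb the teal bar, the ribbon spool or the card reader beside the press.

Things in the scene. Friction and masses are not known exactly. Their poses are not given: they have to be found in the camera images.
- press: dark red and steel screw press, fixed. Origin: on the counter under the screw's vertical axis; x points along the bed from its open front to the fence, z up. Base 214 x 130 mm (x -152 to +62 mm). Flat steel bed 86 mm wide, top at z = 24 mm, open front edge at x = -151 mm
- fence (a point): foot of the steel fence across the bed, where its face meets the bar's solid end (x = +34 mm in the press frame, bed height, axes as the press). Two guide rails 9 mm high run from it along the bed, 72 mm apart for 28 mm, then flaring to about 90 mm apart 51 mm from the fence
- bar_home (a point): where the dark bar's origin lies when it is fully home: on the bed, 72.5 mm before the fence (x = -38.5, y = 0, z = 24 mm in the press frame, axes as the press; +-2 mm of play across)
- screw_nut (a point): top of the brass nut on the screw axis, 148 mm above the counter: highest fixed point under the handle. It sits on the crosshead (46 mm along x, 164 mm along y, from z = 109 to 135 mm), carried by two columns at x = 0, y = +-62 mm
- platen: aluminium press plate 64 x 60 mm with rubber face, under the crosshead on the screw axis; it only moves straight up and down, lifted by springs against the screw. Origin: centre of its underside. It starts 4.5 to 9.5 mm above the top of the bar
- dark_bar: the work: dark brown wrapped bar with gold ends, 68 x 156 x 11 mm, about 110 g, flat on the bed, somewhat crooked, its far end 44 to 63 mm short of the fence. Origin: centre of its underside; y runs along its length. The solid body is 68 x 145 mm; the gold flaps (5.5 mm each end) give way, so fence and finger meet the body
- t_handle (a joint): angle of the T-handle, rad, growing clockwise seen from above; closes the press 8 mm a turn and stays where left. Starts at 0 to 1.6; the platen meets the bar at about 5.4 to 7.5 (the nut's setting differs), then pressure rises 2 to 4 N per 0.1 rad. Push along a ball's circle while turning slowly: 1 to 2 N free, 7 N at about 20 N on the bar; it sags to half when the motion stops
- ball_a (a point): centre of a black ball, 22 mm diameter, on one end of the T-handle's level crossbar (steel rod 10 mm thick), 52 mm from the screw axis. At joint value 0 it is on the press's +x side, 191 mm above the counter; it sinks 4 mm each half turn
- ball_b (a point): centre of the like ball on the other end of the crossbar, 52 mm from the screw axis
- teal_bar: bystander: teal wrapped bar, 68 x 156 x 11 mm, flat on the counter to the right of the press. Origin: centre of its underside
- teal_spool: bystander: teal ribbon spool, 56 mm diameter, 20 mm high, on the counter to the left of the press. Origin: centre of its underside
- card_reader: bystander: grey card terminal, 175 x 71 x 46 mm, on the counter at the front left. Origin: centre of its underside

How it is judged:
By the outcome, as a careful person would: the job done as asked, in the order asked, and still so for the second after the job is handed in, with the robot touching nothing.
It also fails if it takes over 72 s, if anything falls off the work surface, if the arm or the gripper's body presses on something with over 40 N, if the wrist force passes 120 N, or if a joint passes its speed limit or range.

## Robot

A 7-joint arm with a two-finger parallel gripper is mounted at the origin on a cart in front of the work surface, level with it; the furniture and walls round the work are solid. World frame = base frame: x ahead of the robot, y to its left, z up, the work surface at z = 0. Lengths are in m, angles in rad, forces in N, time in s.
With the tool pointing down it reaches from about 0.35 to 0.9 m from the base axis. Payload 7.2 kg.
Tool frame: the origin (TCP) lies at the very end of the fingers, on their centre line; the grasp point (between the pads) lies 19 mm behind it (arm.grip_point_offset is the distance from the TCP to the grasp point, in m); z points along the fingers, y is the line along which they close (so a half turn about z gives the same grasp; the last joint's range is limited). The gripper opens to 88 mm and grips with 3 to 60 N. Pads are 20 mm wide; open, the fingers measure 115 mm over their backs; the gripper's body (75 mm by 178 mm) begins 61 mm behind the grasp point.
Start: joints at [1.23, 0.411, -0.013, 1.596, 0.006, 1.134, -0.082], TCP at [0.168, -0.602, 0.223] pointing down, gripper open.
Joint ranges: [-2.95, 2.95], [-0.29, 1.99], [-1.47, 1.44], [0.14, 2.54], [-1.03, 4.17], [0.13, 1.85], [-2.86, 2.86]. Speed limits (rad/s): [2.39, 2.39, 3.01, 3.01, 3.14, 3.14, 3.14].

## Interface

Orientations are given as a unit quaternion [w, x, y, z].
In Python, from station import monitor, vision, order, arm gives the robot as it stands.
- The arm moves only by the tool play_rows, never from a script. Its argument "moves" is a list of rows, each a list of 7 numbers: the shift along the tool's x, y, z in mm, then the turn, a rotation vector about the tool's x, y, z in degrees, then the finger opening in mm, from 0 to 87.8. A call has 1 to 10 rows; each row shifts and turns the commanded pose from where the row before left it, along the tool's axes as they then stand; what a row does not reach is not made up. A row lasts 1/8 s, in which the tool goes at most 62.5 mm and 10.7 degrees, less where a joint would pass 70% of its speed; a pose out of reach is approached as far as the arm can. A call with a gripper value outside its range is refused whole. The fingers move at their own pace and stop on an object; the grip force is fixed at half the most. Time passes only in rows, so rows that do not move let the fingers close. It gives the time, the measured TCP pose, the force, the opening and the grip force at its end, in the units of the state.
- monitor.get_obs(): the state, without advancing time (a new reading comes with each control period).
- vision.capture(name): name is "side" or "top"; returns a dict with "image" (384x512x3 uint8, red, green, blue), "mtx" (3x3 intrinsics, pixels), "xyz" and "orientation" of the camera in the world. Camera axes: x right, y up, looking along -z (the intrinsics and any distortion apply to the point x, -y, -z); pixel columns grow to the right and rows downward; lengths in m; the calibration is good to about 2 mm. A picture is of the moment at which its call begins. There is no depth.
- order.close_job(): hands the job in; it is judged then, once.
The state is a dict: "time_s": time; "q": joint angles; "qvel": joint speeds; "effort": joint torques, N m; "eef_pos": TCP position; "tool_rot": TCP orientation; "force": force on the tool from outside, world axes, zero at the start; "ft_torque": the same for the moment, N m; "width": opening from 0.0 (shut) to 1.0 (fully open); "finger_force": force on a finger pad.
Only numpy, scipy, OpenCV 4.12 (cv2) and the standard library are available. Lean on these libraries where they do the work, as an engineer would, in place of code of your own. Each camera call takes 0.05 s, during which the arm holds its last target. There are 200 camera calls.

## Working session

There is one attempt and no reset: what is moved stays moved. The work goes in short steps, Python scripts to look and compute and a tool call to move; the robot and the scene stay as the last step left them, time stands still between calls to the robot, and variables do not carry over. Pictures are saved under pics/ and viewed, at most 10 in all, crops included, and the job is handed in when it is done.

Besides the shell and the picture viewer there is one more tool, called after "Emit:" in YAML: its name, and indented under it one key for each argument. play_rows: Moves the arm, as the interface text tells. Its arguments: {"type":"object","properties":{"moves":{"type":"array"}},"required":["moves"]}

```bash
ls; mkdir -p pics; python3 - <<'E'
from station import monitor, vision, order, arm
import cv2
o=monitor.get_obs()
for k in o: print(k,o[k])
for n in ("top","side"):
    c=vision.capture(n); print(n,c['mtx'],c['xyz'],c['orientation'],[k for k in c])
    cv2.imwrite(f"pics/{n}0.png",cv2.resize(c['image'][:,:,::-1],(800,600)))
E
```

```text
pics
time_s 0.0
q [ 1.22983001  0.41189352 -0.01268498  1.59705209  0.00562696  1.13429283
 -0.08217795]
qvel [ 0.00013112 -0.00016795  0.0006911   0.00054195  0.00127697  0.00013499
  0.00053792]
effort [ 4.96421490e-04 -5.87957132e+01  6.41800091e-01 -2.91075575e+01
 -5.38415636e-02  1.84692442e-02  1.54415625e-04]
eef_pos [ 0.16817029 -0.60142049  0.22180992]
tool_rot [-7.84086216e-04  9.90711635e-01  1.35977231e-01 -1.83001327e-04]
force [-1.10168522  0.0237455   0.47940683]
ft_torque [-0.01028447  0.03431888 -0.00574529]
finger_force 0.0
width 0.9988472654473017
top [[380.73003394   0.         250.94600332]
 [  0.         380.73003394 191.00409853]
 [  0.           0.           1.        ]] [0.34968422 0.1141447  1.1141017 ] [-0.70141413 -0.06419681  0.07265092  0.70612948] ['image', 'mtx', 'xyz', 'orientation']
side [[439.17379898   0.         250.37378498]
 [  0.         439.17379898 189.09278405]
 [  0.           0.           1.        ]] [0.39903705 0.77345327 0.68351308] [-0.11714447 -0.04714187  0.42527003  0.89621438] ['image', 'mtx', 'xyz', 'orientation']
```

View pics/top0.png

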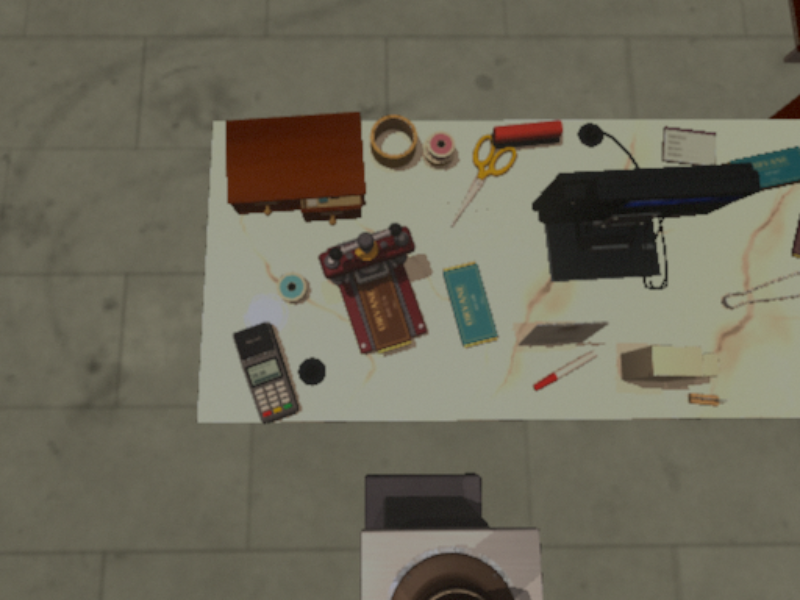

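View pics/side0.png

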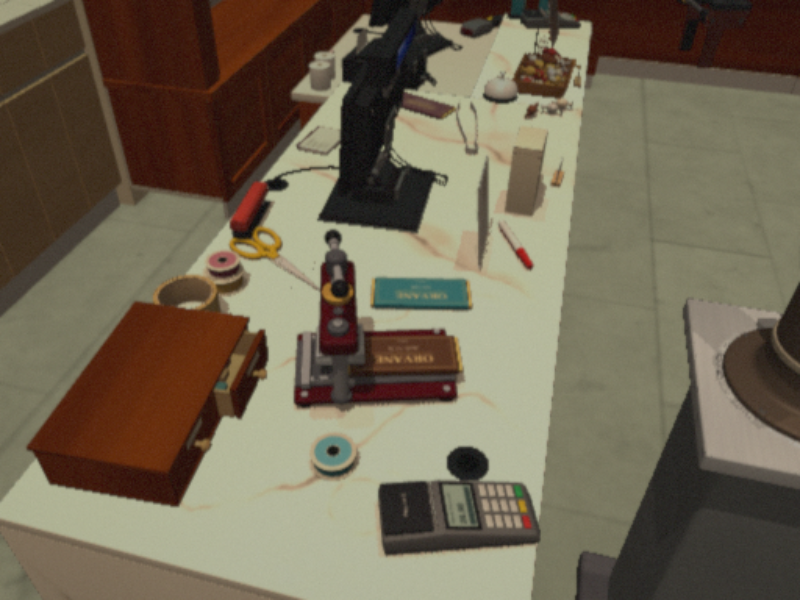

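Top view: press with its open front towards the robot, base front edge near (362..427, 352..333), crosshead at (367,245), teal bar (470,305), spool (292,288), reader (266,372). Side view: balls at (340,289) and (333,237). Now close crops.

```bash
cat > h.py <<'E'
from station import monitor, vision, order, arm
import cv2, numpy as np
from scipy.spatial.transform import Rotation as R
def cam(n):
    c=vision.capture(n); w,x,y,z=c['orientation']
    c['R']=R.from_quat([x,y,z,w]).as_matrix()@np.diag([1,-1,-1]); return c
def proj(c,P):
    p=(np.atleast_2d(P)-c['xyz'])@c['R']@c['mtx'].T; return p[:,:2]/p[:,2:]
def ray(c,uv):
    uv=np.atleast_2d(uv); return np.c_[uv,np.ones(len(uv))]@np.linalg.inv(c['mtx']).T@c['R'].T
def onz(c,uv,z):
    d=ray(c,uv); return c['xyz']+d*((z-c['xyz'][2])/d[:,2])[:,None]
def tri(c1,u1,c2,u2):
    A=[];b=[]
    for c,u in((c1,u1),(c2,u2)):
        d=ray(c,u)[0]; d/=np.linalg.norm(d); M=np.eye(3)-np.outer(d,d); A.append(M); b.append(M@c['xyz'])
    s=np.linalg.lstsq(np.vstack(A),np.hstack(b),rcond=None); return s[0],s[1]
def crop(c,u0,v0,w,h,k,name):
    i=c['image'][v0:v0+h,u0:u0+w,::-1]; cv2.imwrite(name,cv2.resize(i,None,fx=k,fy=k,interpolation=cv2.INTER_CUBIC))
E
python3 - <<'E'
from h import *
t=cam("top"); s=cam("side")
crop(t,190,135,100,100,6,"pics/tc.png")
crop(s,170,140,140,130,4.6,"pics/sc.png")
print(proj(t,[[0,0,0],[.5,0,0]]))
E
```

```text
[[289.6106398  397.49899812]
 [284.97643198 213.54513296]]
```

View pics/tc.png

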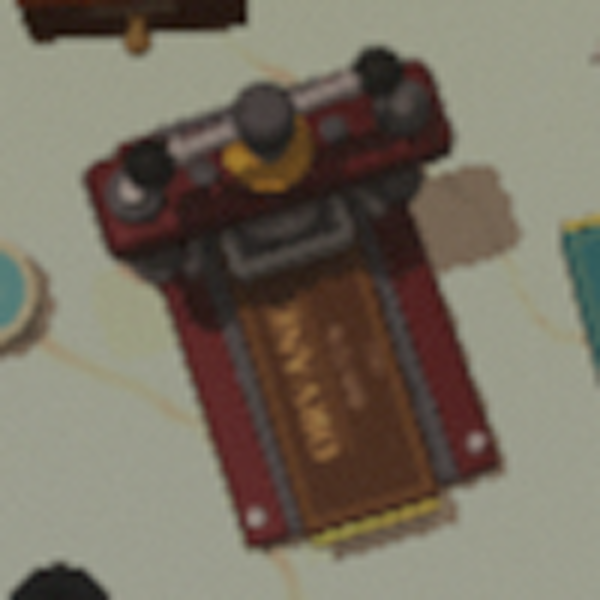

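View pics/sc.png

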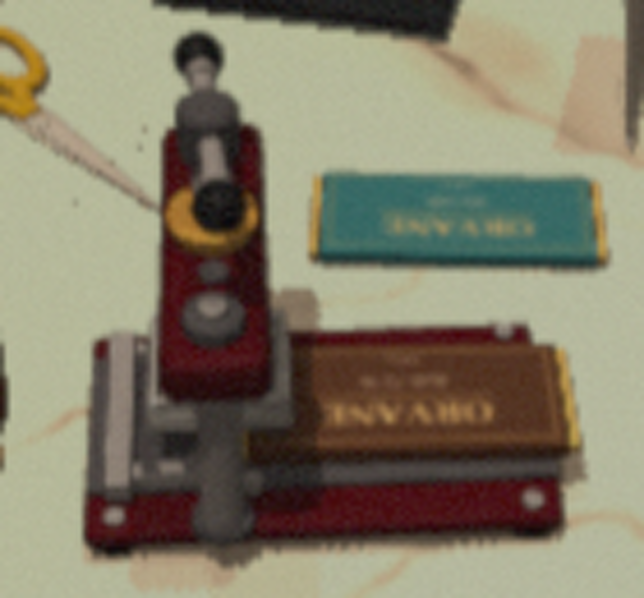

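Top crop shows balls at (148,160),(378,70), rivets (256,517),(476,441), bar near end ~(312,535)-(440,492); side crop: balls (218,204),(198,55), rivets (533,498),(505,330),(114,514).

```bash
python3 - <<'E'
from h import *
np.set_printoptions(precision=4,suppress=True)
t=cam("top"); s=cam("side")
T=lambda p:(np.array(p)-2.5)/6+[190,135]
S=lambda p:(np.array(p)-1.8)/4.6+[170,140]
P={}
for n,a,b in [("bl",(148,160),(218,204)),("br",(378,70),(198,55)),("rivL",(256,517),(533,498)),("rivR",(476,441),(505,330))]:
    P[n],e=tri(t,T(a),s,S(b)); print(n,P[n],e)
print("rivfence side z.02",onz(s,S((114,514)),.02), onz(s,S((533,498)),.02),onz(s,S((505,330)),.02))
print("riv top",onz(t,T([(256,517),(476,441)]),.02))
print("base corners top z.018",onz(t,T([(245,547),(497,467)]),.01))
c=(P['bl']+P['br'])/2; d=P['br']-P['bl']; print("centre",c,np.linalg.norm(d),np.degrees(np.arctan2(d[1],d[0])))
B=T([(312,537),(438,492),(238,290),(370,265),(245,315),(377,288)])
print("bar top z.035",onz(t,B,.035))
print("bar side", onz(s,S([(578,447),(566,347),(247,458),(540,455)]),.035))
print("fence side top",onz(s,S([(107,490),(120,335)]),.04))
# colour masks
hsv=cv2.cvtColor(t['image'],cv2.COLOR_RGB2HSV)
def m(lo,hi,box):
    k=cv2.inRange(hsv,lo,hi); z=np.zeros_like(k); u0,v0,u1,v1=box; z[v0:v1,u0:u1]=k[v0:v1,u0:u1]; return z
br=m((5,90,50),(18,255,140),(222,180,270,225))
c=max(cv2.findContours(br,0,1)[0],key=cv2.contourArea); bx=cv2.boxPoints(cv2.minAreaRect(c)); print("brown",bx,onz(t,bx,.035))
te=m((80,80,40),(100,255,255),(280,160,325,225)); c=max(cv2.findContours(te,0,1)[0],key=cv2.contourArea);bx=cv2.minAreaRect(c);print("teal",onz(t,bx[0],.011),onz(t,cv2.boxPoints(bx),.011))
te=m((80,80,40),(100,255,255),(170,165,205,200)); c=max(cv2.findContours(te,0,1)[0],key=cv2.contourArea);bx=cv2.minAreaRect(c);print("spool",onz(t,bx[0],.02))
E
```

```text
bl [0.6048 0.1933 0.1928] [0.]
br [0.6443 0.0971 0.1916] [0.]
rivL [0.4757 0.1546 0.0229] [0.]
rivR [0.511  0.0485 0.0226] [0.]
rivfence side z.02 [[0.6514 0.2102 0.02  ]] [[0.4748 0.152  0.02  ]] [[0.5092 0.046  0.02  ]]
riv top [[0.4773 0.1547 0.02  ]
 [0.5136 0.0483 0.02  ]]
base corners top z.018 [[0.464  0.1604 0.01  ]
 [0.5022 0.0377 0.01  ]]
centre [0.6246 0.1452 0.1922] 0.10401955334151945 -67.65591435073094
bar top z.035 [[0.4659 0.1277 0.035 ]
 [0.487  0.0677 0.035 ]
 [0.5857 0.1631 0.035 ]
 [0.5978 0.0992 0.035 ]
 [0.5734 0.1596 0.035 ]
 [0.5864 0.0959 0.035 ]]
bar side [[0.4595 0.1302 0.035 ]
 [0.4764 0.0665 0.035 ]
 [0.6004 0.1759 0.035 ]
 [0.475  0.1396 0.035 ]]
fence side top [[0.6515 0.2148 0.04  ]
 [0.6801 0.1197 0.04  ]]
brown [[227.4315 183.499 ]
 [250.3396 176.2101]
 [263.2889 216.908 ]
 [240.3809 224.197 ]] [[0.584  0.1683 0.035 ]
 [0.6054 0.1018 0.035 ]
 [0.486  0.0657 0.035 ]
 [0.4656 0.1311 0.035 ]]
teal [[ 0.5557 -0.0454  0.011 ]] [[ 0.6168  0.0029  0.011 ]
 [ 0.6344 -0.0598  0.011 ]
 [ 0.4957 -0.0927  0.011 ]
 [ 0.479  -0.0313  0.011 ]]
spool [[0.5894 0.2906 0.02  ]]
```

```bash
cat >> h.py <<'E'
C=np.array([.6246,.1452]); YAW=np.radians(18.2)
def rot(o): w,x,y,z=o['tool_rot']; return R.from_quat([x,y,z,w])
def p2w(x,y,z): return np.r_[C+np.array([[np.cos(YAW),-np.sin(YAW)],[np.sin(YAW),np.cos(YAW)]])@[x,y],z]
def goal(x,y,z,yaw=0):
    "delta in tool axes (mm, deg) to press-frame point, tool x at yaw deg from press x, pointing down"
    o=monitor.get_obs(); r=rot(o); a=YAW+np.radians(yaw)
    g=R.from_euler('z',a)*R.from_euler('x',np.pi)
    e=r.inv()*g
    d=(p2w(x,y,z)-o['eef_pos'])*1e3
    print("t",round(o['time_s'],2),"d_tool(now)",r.inv().apply(d).round(1),"d_tool(after turn)",g.inv().apply(d).round(1),"turn",np.degrees(e.as_rotvec()).round(2))
E
python3 -c "
from h import *
goal(-.20,0,.15)
goal(-.20,0,.03)"
```

```text
t 0.3 d_tool(now) [ 440.9 -587.3   72.7] d_tool(after turn) [ 466.8 -567.    72.3] turn [-0.03  0.   -2.57]
t 0.3 d_tool(now) [ 440.9 -587.3  192.7] d_tool(after turn) [ 466.8 -567.   192.3] turn [-0.03  0.   -2.57]
```

Emit:
play_rows:
  moves:
    - [0, 0, 0, 0, 0, -2.6, 40]
    - [33, -40, 0, 0, 0, 0, 40]
    - [33, -40, 0, 0, 0, 0, 40]
    - [33, -40, 0, 0, 0, 0, 40]
    - [33, -40, 0, 0, 0, 0, 40]
    - [33, -40, 0, 0, 0, 0, 40]
    - [33, -40, 0, 0, 0, 0, 40]
    - [33, -40, 0, 0, 0, 0, 40]
    - [33, -40, 0, 0, 0, 0, 40]
    - [33, -40, 0, 0, 0, 0, 40]

```text
time_s: 1.55
eef_pos: [0.3383, -0.1655, 0.2229]
tool_rot: [0.0, 0.987, 0.158, 0.0]
force: [0.9, -0.2, 0.4]
width: 0.454
finger_force: 0.0
```

```bash
python3 -c "
from h import *
goal(-.20,0,.10)"
```

```text
t 1.55 d_tool(now) [ 169.1 -205.8  122.8] d_tool(after turn) [ 169.  -205.7  122.9] turn [ 0.05 -0.03  0.02]
```

Emit:
play_rows:
  moves:
    - [34, -41, 0, 0, 0, 0, 40]
    - [34, -41, 0, 0, 0, 0, 40]
    - [34, -41, 0, 0, 0, 0, 40]
    - [34, -41, 0, 0, 0, 0, 40]
    - [33, -41.7, 0, 0, 0, 0, 40]
    - [0, 0, 50, 0, 0, 0, 40]
    - [0, 0, 50, 0, 0, 0, 40]
    - [0, 0, 22, 0, 0, 0, 40]
    - [0, 0, 0, 0, 0, 0, 40]

```text
time_s: 2.68
eef_pos: [0.4328, 0.0811, 0.0994]
tool_rot: [-0.0, 0.987, 0.159, -0.002]
force: [0.7, 0.1, 0.4]
width: 0.454
finger_force: 0.0
```

```bash
python3 - <<'E'
from h import *
goal(-.20,0,.03)
t=cam("top"); s=cam("side")
crop(t,205,160,80,80,7.5,"pics/tc2.png"); crop(s,190,190,160,90,5,"pics/sc2.png")
E
```

```text
t 2.67 d_tool(now) [ 2.4 -0.9 69.4] d_tool(after turn) [ 2.2 -1.  69.4] turn [-0.06  0.19  0.06]
```

View pics/sc2.png

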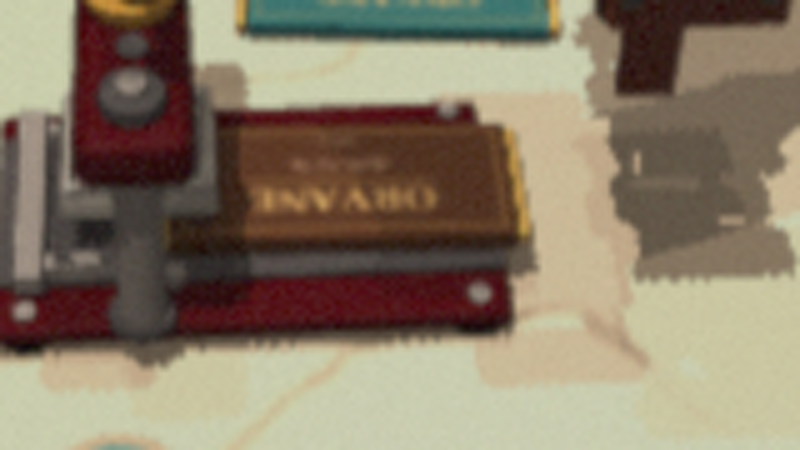

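Bar near end at (525,185), fingers clear of it to the right (650,90). Descend and push slowly.

Emit:
play_rows:
  moves:
    - [2, -1, 35, 0, 0, 0, 40]
    - [0, 0, 35.5, 0, 0, 0, 40]
    - [7, 0, 0, 0, 0, 0, 40]
    - [7, 0, 0, 0, 0, 0, 40]
    - [7, 0, 0, 0, 0, 0, 40]
    - [5, 0, 0, 0, 0, 0, 40]
    - [5, 0, 0, 0, 0, 0, 40]
    - [5, 0, 0, 0, 0, 0, 40]
    - [5, 0, 0, 0, 0, 0, 40]
    - [5, 0, 0, 0, 0, 0, 40]

```text
time_s: 4.03
eef_pos: [0.4794, 0.0972, 0.0301]
tool_rot: [0.0, 0.987, 0.158, -0.0]
force: [-1.5, -0.6, 1.4]
width: 0.454
finger_force: 0.7
```

```bash
python3 - <<'E'
from h import *
goal(-.121,0,.029); print(monitor.get_obs()['force'])
t=cam("top"); s=cam("side")
crop(t,205,160,80,80,7.5,"pics/tc3.png"); crop(s,190,190,160,90,5,"pics/sc3.png")
cv2.imwrite("pics/b3.png",np.hstack([cv2.resize(cv2.imread("pics/tc3.png"),(400,400)),cv2.resize(cv2.imread("pics/sc3.png"),(400,400),)]))
E
```

```text
t 4.03 d_tool(now) [31.9 -0.2  1.1] d_tool(after turn) [31.9 -0.2  1.1] turn [0.   0.02 0.03]
[-1.47184343 -0.58632336  1.38321071]
```

View pics/b3.png

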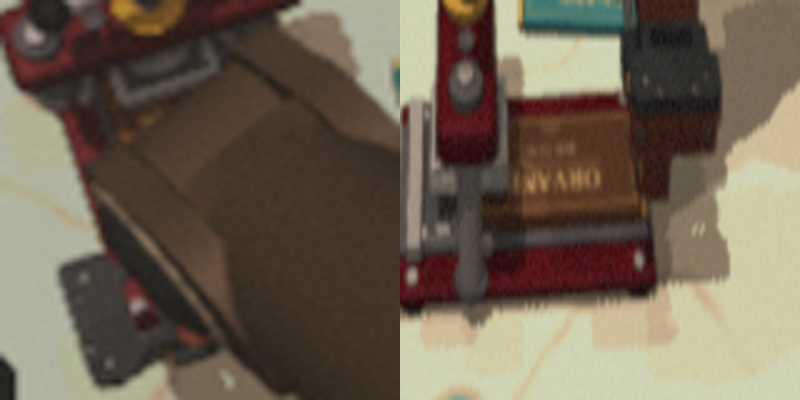

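Fingers are at the bar's near end (right panel ~(645,190)) and pushing.

Emit:
play_rows:
  moves:
    - [4, 0, 0.5, 0, 0, 0, 40]
    - [4, 0, 0, 0, 0, 0, 40]
    - [4, 0, 0, 0, 0, 0, 40]
    - [4, 0, 0, 0, 0, 0, 40]
    - [4, 0, 0, 0, 0, 0, 40]
    - [2, 0, 0, 0, 0, 0, 40]

```text
time_s: 4.88
eef_pos: [0.5004, 0.1042, 0.0296]
tool_rot: [-0.0, 0.987, 0.158, -0.0]
force: [-0.3, -0.3, 0.4]
width: 0.456
finger_force: 0.7
```

Emit:
play_rows:
  moves:
    - [2, 0, 0, 0, 0, 0, 40]
    - [2, 0, 0, 0, 0, 0, 40]

```text
time_s: 5.12
eef_pos: [0.504, 0.1052, 0.0296]
tool_rot: [0.0, 0.987, 0.158, -0.0]
force: [-1.1, -0.5, 0.2]
width: 0.455
finger_force: 0.5
```

Emit:
play_rows:
  moves:
    - [1, 0, 0, 0, 0, 0, 40]
    - [1, 0, 0, 0, 0, 0, 40]

```text
time_s: 5.38
eef_pos: [0.5058, 0.1059, 0.0296]
tool_rot: [0.0, 0.987, 0.158, -0.0]
force: [-1.3, -1.4, 1.3]
width: 0.456
finger_force: 0.8
```

Emit:
play_rows:
  moves:
    - [1, 0, 0, 0, 0, 0, 40]
    - [1, 0, 0, 0, 0, 0, 40]

```text
time_s: 5.62
eef_pos: [0.5078, 0.1065, 0.0296]
tool_rot: [0.0, 0.987, 0.158, -0.0]
force: [-0.7, -0.3, 0.5]
width: 0.456
finger_force: 0.6
```

Emit:
play_rows:
  moves:
    - [1, 0, 0, 0, 0, 0, 40]
    - [1, 0, 0, 0, 0, 0, 40]

```text
time_s: 5.88
eef_pos: [0.5096, 0.1072, 0.0296]
tool_rot: [0.0, 0.987, 0.158, -0.0]
force: [-3.0, -0.7, 1.7]
width: 0.456
finger_force: 1.8
```

Emit:
play_rows:
  moves:
    - [1, 0, 0, 0, 0, 0, 40]
    - [1, 0, 0, 0, 0, 0, 40]

```text
time_s: 6.12
eef_pos: [0.5098, 0.1071, 0.0294]
tool_rot: [0.001, 0.987, 0.158, -0.002]
force: [-8.8, -2.4, 7.8]
width: 0.453
finger_force: 4.6
```

Emit:
play_rows:
  moves:
    - [1, 0, 0, 0, 0, 0, 40]
    - [1, 0, 0, 0, 0, 0, 40]

```text
time_s: 6.38
eef_pos: [0.5098, 0.1071, 0.0291]
tool_rot: [0.001, 0.987, 0.158, -0.004]
force: [-13.6, -3.8, 10.4]
width: 0.456
finger_force: 7.2
```

Bar is home (force 14 N at exactly the expected place). Back off, lift, look.

Emit:
play_rows:
  moves:
    - [-10, 0, 0, 0, 0, 0, 40]
    - [-20, 0, 0, 0, 0, 0, 40]
    - [-20, 0, -20, 0, 0, 0, 50]
    - [-20, 0, -50, 0, 0, 0, 60]
    - [0, 0, -60, 0, 0, 0, 60]
    - [0, 0, -60, 0, 0, 0, 60]
    - [0, 0, -15, 0, 0, 0, 60]
    - [0, 0, 0, 0, 0, 0, 60]

```text
time_s: 7.38
eef_pos: [0.4477, 0.0864, 0.2352]
tool_rot: [0.0, 0.987, 0.158, 0.001]
force: [-0.2, -0.2, -0.8]
width: 0.682
finger_force: 0.0
```

```bash
python3 - <<'E'
from h import *
print(monitor.get_obs()['q'].round(2),monitor.get_obs()['force'])
a=np.radians(-86); goal(.052*np.cos(a),.052*np.sin(a),.228,94)
s=cam("side")
crop(s,170,140,140,130,4.6,"pics/sc4.png")
E
```

```text
[ 0.35  0.17 -0.72  1.94  0.13  1.08 -1.67] [-0.20921254 -0.15861522 -0.79848713]
t 7.38 d_tool(now) [190.   51.3   7.7] d_tool(after turn) [-64.4 186.    7.2] turn [ 1.800e-01 -6.000e-02 -9.399e+01]
```

View pics/sc4.png

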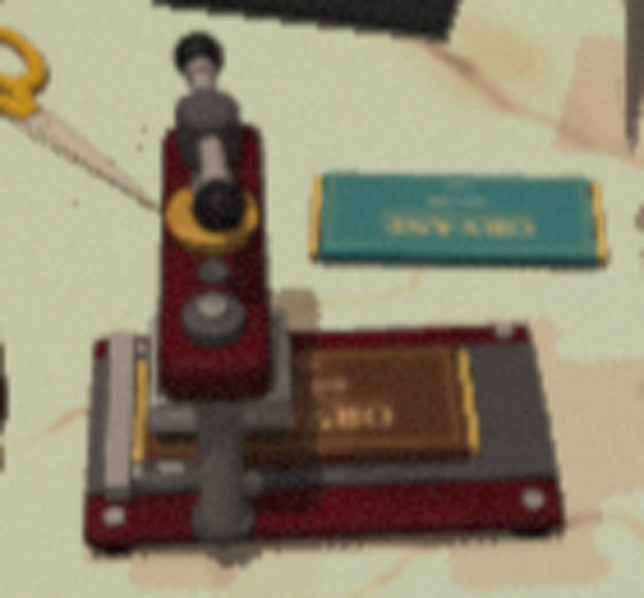

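Bar is at the fence, both gold ends visible (140,410) and (468,400), parallel to fence. Now rotate the tool for ball A at right (-86°).

Emit:
play_rows:
  moves:
    - [0, 0, 0, 0, 0, -10.4, 60]
    - [0, 0, 0, 0, 0, -10.4, 60]
    - [0, 0, 0, 0, 0, -10.4, 60]
    - [0, 0, 0, 0, 0, -10.4, 60]
    - [0, 0, 0, 0, 0, -10.4, 60]
    - [0, 0, 0, 0, 0, -10.4, 60]
    - [0, 0, 0, 0, 0, -10.4, 60]
    - [0, 0, 0, 0, 0, -10.6, 60]
    - [0, 0, 0, 0, 0, -10.6, 60]
    - [0, 0, 0, 0, 0, 0, 60]

```text
time_s: 8.68
eef_pos: [0.4462, 0.0864, 0.2328]
tool_rot: [-0.002, 0.558, 0.83, -0.001]
force: [-0.5, 0.5, -0.7]
width: 0.684
finger_force: 0.0
```

Emit:
play_rows:
  moves:
    - [-16, 46, 0, 0, 0, 0, 60]
    - [-16, 46, 0, 0, 0, 0, 60]
    - [-16, 46, 0, 0, 0, 0, 60]
    - [-16, 46, 0, 0, 0, 0, 60]
    - [0, 0, 0, 0, 0, 0, 50]

```text
time_s: 9.3
eef_pos: [0.6432, 0.0969, 0.2312]
tool_rot: [-0.002, 0.56, 0.829, -0.001]
force: [-0.5, 0.5, -0.3]
width: 0.606
finger_force: 0.0
```

```bash
python3 - <<'E'
from h import *
print(monitor.get_obs()['q'].round(2))
a=np.radians(-86); goal(.052*np.cos(a),.052*np.sin(a),.170,94)
s=cam("side");t=cam("top")
crop(s,170,120,120,130,4.6,"pics/sc5.png")
E
```

```text
[ 0.31  0.58 -0.83  1.48  0.44  1.28 -0.18]
t 9.3 d_tool(now) [-0.4  1.2 61.2] d_tool(after turn) [-0.3  1.  61.2] turn [-0.16 -0.13 -0.28]
```

View pics/sc5.png

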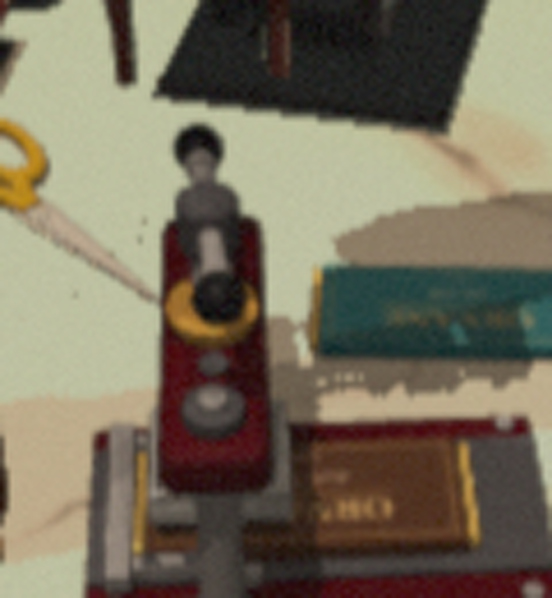

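Open fingers at (123,40) and (278,40) straddle the far ball at (198,145). Descend and grip.

Emit:
play_rows:
  moves:
    - [0, 1, 30, 0, 0, 0, 50]
    - [0, 0, 31, 0, 0, 0, 50]
    - [0, 0, 0, 0, 0, 0, 20]
    - [0, 0, 0, 0, 0, 0, 20]
    - [0, 0, 0, 0, 0, 0, 20]
    - [0, 0, 0, 0, 0, 0, 20]

```text
time_s: 10.15
eef_pos: [0.6434, 0.0973, 0.1752]
tool_rot: [0.001, 0.558, 0.83, 0.001]
force: [1.6, -0.2, 4.3]
width: 0.23
finger_force: 22.7
```

Emit:
play_rows:
  moves:
    - [0, 0, 0, 0, 0, 0, 20]
    - [0, 0, 0, 0, 0, 0, 20]

```text
time_s: 10.4
eef_pos: [0.6436, 0.0972, 0.175]
tool_rot: [0.001, 0.558, 0.83, 0.001]
force: [1.2, -1.4, 6.8]
width: 0.235
finger_force: 24.1
```

```bash
python3 - <<'E'
from h import *
o=monitor.get_obs();print(o['force'],o['ft_torque'],o['width']*87.8,o['q'].round(2))
a=np.radians(-86); goal(.052*np.cos(a),.052*np.sin(a),.170,94)
s=cam("side");crop(s,170,120,120,130,4.6,"pics/sc6.png")
E
```

```text
[ 1.17268705 -1.40795461  6.82531089] [-0.33554663 -0.45140617 -0.02290423] 20.6721679406618 [ 0.3   0.63 -0.81  1.55  0.48  1.17 -0.21]
t 10.4 d_tool(now) [-0.3  0.6  5. ] d_tool(after turn) [-0.4  0.6  5. ] turn [ 0.15  0.06 -0.01]
```

View pics/sc6.png

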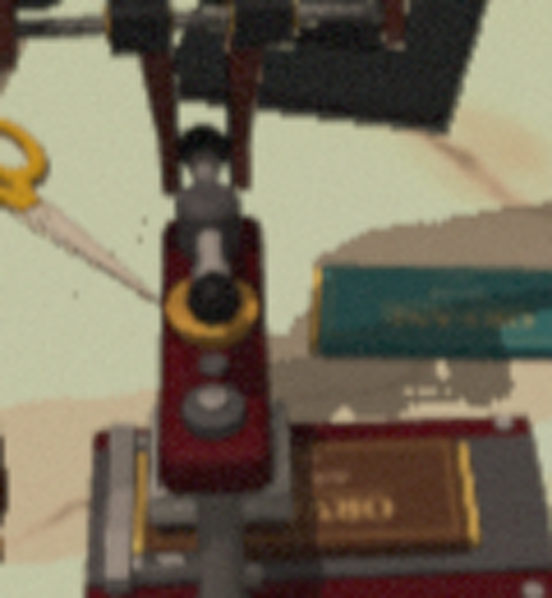

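Fingers hold the ball (200,145) but 5 mm high; reopen, settle, regrip.

Emit:
play_rows:
  moves:
    - [0, 0, 0, 0, 0, 0, 40]
    - [0, 0, 0, 0, 0, 0, 40]
    - [0, 0, 0, 0, 0, 0, 40]

```text
time_s: 10.82
eef_pos: [0.6421, 0.0973, 0.1732]
tool_rot: [-0.0, 0.557, 0.83, -0.0]
force: [-0.3, -0.1, -0.3]
width: 0.453
finger_force: 0.0
```

Emit:
play_rows:
  moves:
    - [0, 0, 0, 0, 0, 0, 20]
    - [0, 0, 0, 0, 0, 0, 20]
    - [0, 0, 0, 0, 0, 0, 20]
    - [0, 0, 0, 0, 0, 0, 20]

```text
time_s: 11.32
eef_pos: [0.6425, 0.0973, 0.1736]
tool_rot: [-0.0, 0.558, 0.83, 0.0]
force: [-0.0, 1.8, -1.2]
width: 0.23
finger_force: 24.1
```

Emit:
play_rows:
  moves:
    - [0.2, -4.5, 0.1, 0, 0, 5, 20]
    - [0.2, -4.5, 0.1, 0, 0, 5, 20]
    - [0.4, -6.3, 0.2, 0, 0, 7, 20]
    - [0.4, -6.3, 0.2, 0, 0, 7, 20]
    - [0.4, -6.3, 0.2, 0, 0, 7, 20]
    - [0.4, -6.3, 0.2, 0, 0, 7, 20]

```text
time_s: 12.08
eef_pos: [0.6093, 0.0967, 0.1725]
tool_rot: [-0.0, 0.798, 0.602, 0.001]
force: [5.2, 3.3, -6.2]
width: 0.236
finger_force: 24.2
```

```bash
cat >> h.py <<'E'
def st(sink=0):
    "status on the ball: press-frame polar position, tangential/radial force, tool yaw"
    o=monitor.get_obs(); c,s=np.cos(YAW),np.sin(YAW); M=np.array([[c,s],[-s,c]])
    p=M@(o['eef_pos'][:2]-C); f=M@o['force'][:2]; r=np.hypot(*p); er=p/r; et=np.array([er[1],-er[0]])
    tx=M@rot(o).as_matrix()[:2,0]
    print("t %.2f phi %.1f r %.1f z %.1f yaw %.1f Fback %.2f Frad %.2f Fz %.2f w %.1f q7 %.2f"%(o['time_s'],np.degrees(np.arctan2(p[1],p[0])),r*1e3,o['eef_pos'][2]*1e3,np.degrees(np.arctan2(tx[1],tx[0])),-f@et,f@er,o['force'][2],o['width']*87.8,o['q'][6]))
E
python3 -c "
from h import *
st()"
```

```text
t 12.07 phi -125.7 r 50.9 z 172.5 yaw 55.8 Fback 3.99 Frad -4.75 Fz -6.22 w 20.7 q7 -0.81
```

Emit:
play_rows:
  moves:
    - [1.5, -7.2, 1.2, 0, 0, 8, 20]
    - [0.5, -7.2, 0.5, 0, 0, 8, 20]
    - [0.5, -7.2, 0.2, 0, 0, 8, 20]
    - [0.5, -7.2, 0.2, 0, 0, 8, 20]
    - [0.5, -7.2, 0.2, 0, 0, 8, 20]
    - [0.5, -7.2, 0.2, 0, 0, 8, 20]

```text
time_s: 12.82
eef_pos: [0.5788, 0.1241, 0.1708]
tool_rot: [-0.0, 0.974, 0.225, 0.002]
force: [8.2, 2.0, -5.2]
width: 0.237
finger_force: 24.1
```

```bash
python3 -c "
from h import *
st()"
```

```text
t 12.82 phi -173.5 r 50.4 z 170.8 yaw 7.8 Fback 1.62 Frad -8.32 Fz -5.21 w 20.8 q7 -1.63
```

Emit:
play_rows:
  moves:
    - [2, -7.1, 1, 0, 0, 8, 20]
    - [0.8, -7.1, 0.6, 0, 0, 8, 20]
    - [0.5, -7.1, 0.2, 0, 0, 8, 20]
    - [0.5, -7.1, 0.2, 0, 0, 8, 20]
    - [0.5, -7.1, 0.2, 0, 0, 8, 20]

```text
time_s: 13.45
eef_pos: [0.5767, 0.1588, 0.1696]
tool_rot: [-0.0, 0.992, -0.122, 0.002]
force: [4.8, -2.5, 4.2]
width: 0.233
finger_force: 24.1
```

```bash
python3 -c "
from h import *
st()"
```

```text
t 13.45 phi 146.0 r 49.8 z 169.6 yaw -32.3 Fback 1.07 Frad -5.27 Fz 4.19 w 20.5 q7 -2.32
```

Emit:
play_rows:
  moves:
    - [0, 0, 0, 0, 0, 0, 50]
    - [0, 0, 0, 0, 0, 0, 50]
    - [0, 0, 0, 0, 0, 0, 50]
    - [0, 0, -30, 0, 0, 0, 50]
    - [0, 0, -30, 0, 0, 0, 50]
    - [0.9, 9.4, 0, 0, 0, -10.6, 50]
    - [0.9, 9.4, 0, 0, 0, -10.6, 50]
    - [0.9, 9.4, 0, 0, 0, -10.6, 50]
    - [0.9, 9.4, 0, 0, 0, -10.6, 50]
    - [0.9, 9.4, 0, 0, 0, -10.6, 50]

```text
time_s: 14.7
eef_pos: [0.5846, 0.1136, 0.2277]
tool_rot: [-0.0, 0.941, 0.339, -0.0]
force: [-0.7, -0.3, -0.2]
width: 0.572
finger_force: 0.0
```

Emit:
play_rows:
  moves:
    - [0.9, 9.4, 0, 0, 0, -10.6, 50]
    - [0.9, 9.4, 0, 0, 0, -10.6, 50]
    - [0.9, 9.4, 0, 0, 0, -10.6, 50]
    - [0.9, 9.4, 0, 0, 0, -10.6, 50]
    - [0.9, 9.4, 0, 0, 0, -10.6, 50]
    - [0.9, 9.4, 0, 0, 0, -10.6, 50]
    - [0.9, 9.4, 0, 0, 0, -10.6, 50]
    - [0.9, 9.4, 0, 0, 0, -10.6, 50]
    - [0.9, 9.4, 0, 0, 0, -10.6, 50]
    - [0.9, 9.4, 0, 0, 0, -10.6, 50]

```text
time_s: 15.95
eef_pos: [0.6665, 0.1172, 0.2275]
tool_rot: [-0.0, 0.296, 0.955, -0.0]
force: [0.5, 0.5, -0.5]
width: 0.568
finger_force: 0.0
```

Emit:
play_rows:
  moves:
    - [0.9, 9.4, 0, 0, 0, -10.6, 50]
    - [0.9, 9.4, 0, 0, 0, -10.6, 50]
    - [0, 0, 0, 0, 0, 0, 50]

```text
time_s: 16.32
eef_pos: [0.6738, 0.1352, 0.2273]
tool_rot: [-0.001, 0.118, 0.993, 0.0]
force: [-0.3, -0.2, 0.6]
width: 0.566
finger_force: 0.0
```

```bash
python3 -c "
from h import *
st()
t=cam('top');s=cam('side')
a=np.radians(-34); goal(.0525*np.cos(a),.0525*np.sin(a),.167,146)
crop(s,170,120,120,130,4.6,'pics/sc7.png')"
```

```text
t 16.32 phi -29.7 r 50.2 z 227.3 yaw 148.2 Fback -0.29 Frad -0.22 Fz 0.57 w 49.7 q7 0.66
t 16.43 d_tool(now) [-2.1 -3.1 60.6] d_tool(after turn) [-2.1 -3.  60.6] turn [-0.01 -0.04  2.  ]
```

View pics/sc7.png

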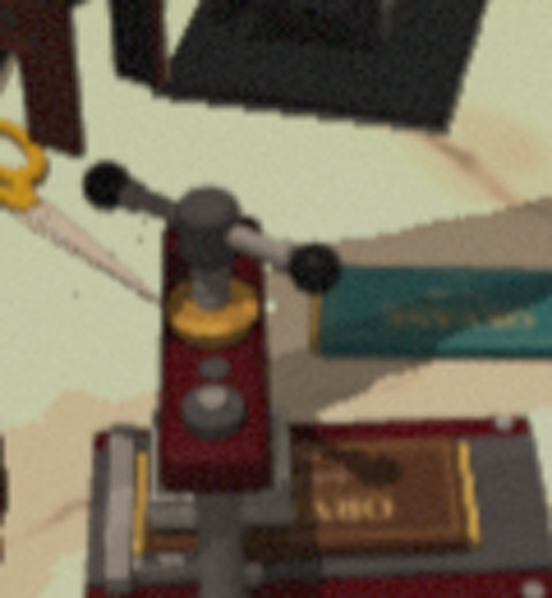

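Handle turned: balls now at (106,185) and (315,267); fingers above the far ball. Locate the balls by ray at their height.

```bash
python3 -c "
from h import *
s=cam('side')
c,n=np.cos(YAW),np.sin(YAW);M=np.array([[c,n],[-n,c]])
S=lambda p:(np.array(p)-1.8)/4.6+[170,120]
w=onz(s,S([(106,185),(315,267)]),.1862);print(w)
for p in (w[:,:2]-C)@M.T: print(p,np.hypot(*p),np.degrees(np.arctan2(p[1],p[0])))
print(w.mean(0)[:2]-C)
"
```

```text
[[0.6736912  0.1273985  0.1862    ]
 [0.57366444 0.15789984 0.1862    ]]
[ 0.04107524 -0.03224382] 0.052219147065036615 -38.131705265869506
[-0.04442076  0.02797344] 0.052494924475637264 147.79981339871432
[-0.00092218 -0.00255083]
```

Emit:
play_rows:
  moves:
    - [-2, -3.2, 20, 0, 0, 2, 50]
    - [0, 0, 25, 0, 0, 0, 45]
    - [0, 0, 16, 0, 0, 0, 45]
    - [0, 0, 0, 0, 0, 0, 45]
    - [0, 0, 0, 0, 0, 0, 20]
    - [0, 0, 0, 0, 0, 0, 20]
    - [0, 0, 0, 0, 0, 0, 20]
    - [0, 0, 0, 0, 0, 0, 20]

```text
time_s: 17.48
eef_pos: [0.6758, 0.131, 0.1677]
tool_rot: [0.001, 0.136, 0.991, -0.0]
force: [1.0, -2.1, 3.0]
width: 0.234
finger_force: 23.9
```

```bash
python3 -c "
from h import *
st()"
```

```text
t 17.48 phi -33.7 r 53.1 z 167.7 yaw 146.2 Fback -1.72 Frad 1.47 Fz 3.02 w 20.5 q7 0.60
```

Emit:
play_rows:
  moves:
    - [0.5, -7.2, 0.2, 0, 0, 8, 20]
    - [0.5, -7.2, 0.2, 0, 0, 8, 20]
    - [0.5, -7.2, 0.2, 0, 0, 8, 20]
    - [0.5, -7.2, 0.2, 0, 0, 8, 20]
    - [0.5, -7.2, 0.2, 0, 0, 8, 20]

```text
time_s: 18.1
eef_pos: [0.6554, 0.1023, 0.1669]
tool_rot: [0.001, 0.468, 0.884, 0.001]
force: [1.3, -1.3, 3.4]
width: 0.234
finger_force: 24.2
```

```bash
python3 -c "
from h import *
st()"
```

```text
t 18.10 phi -72.5 r 52.9 z 166.9 yaw 105.9 Fback 0.27 Frad 1.82 Fz 3.40 w 20.5 q7 -0.00
```

Emit:
play_rows:
  moves:
    - [0.2, -7.2, 0.3, 0, 0, 8, 20]
    - [0.5, -7.2, 0.2, 0, 0, 8, 20]
    - [0.5, -7.2, 0.2, 0, 0, 8, 20]
    - [0.5, -7.2, 0.2, 0, 0, 8, 20]
    - [0.5, -7.2, 0.2, 0, 0, 8, 20]
    - [0.5, -7.2, 0.2, 0, 0, 8, 20]

```text
time_s: 18.85
eef_pos: [0.6141, 0.0945, 0.1656]
tool_rot: [0.001, 0.787, 0.617, 0.001]
force: [0.5, -1.8, 3.7]
width: 0.233
finger_force: 24.2
```

```bash
python3 -c "
from h import *
st()"
```

```text
t 18.85 phi -119.9 r 51.8 z 165.6 yaw 57.9 Fback 0.83 Frad 1.65 Fz 3.70 w 20.5 q7 -0.76
```

```bash
sed -i '/^def st/,$ s/q7 %.2f"%/q7 %.2f Mz %.3f"%/; /^def st/,$ s/o\[.q.\]\[6\]))/o["q"][6],o["ft_torque"][2]))/' h.py; python3 -c "
from h import *
st()"
```

```text
t 18.85 phi -119.9 r 51.8 z 165.6 yaw 57.9 Fback 0.83 Frad 1.65 Fz 3.70 w 20.5 q7 -0.76 Mz 0.066
```

Emit:
play_rows:
  moves:
    - [0.1, -2.7, 0.1, 0, 0, 3, 20]
    - [0.1, -2.7, 0.1, 0, 0, 3, 20]
    - [0.1, -2.7, 0.1, 0, 0, 3, 20]
    - [0.1, -2.7, 0.1, 0, 0, 3, 20]

```text
time_s: 19.35
eef_pos: [0.604, 0.0981, 0.1653]
tool_rot: [0.001, 0.847, 0.532, 0.001]
force: [-0.9, -1.6, 5.0]
width: 0.233
finger_force: 24.2
```

```bash
python3 -c "
from h import *
st()"
```

```text
t 19.35 phi -131.8 r 51.4 z 165.3 yaw 46.1 Fback -0.17 Frad 1.86 Fz 4.96 w 20.4 q7 -0.95 Mz -0.012
```

Emit:
play_rows:
  moves:
    - [0.1, -2.7, 0.1, 0, 0, 3, 20]
    - [0.1, -2.7, 0.1, 0, 0, 3, 20]
    - [0.1, -2.7, 0.1, 0, 0, 3, 20]
    - [0.1, -2.7, 0.1, 0, 0, 3, 20]

```text
time_s: 19.85
eef_pos: [0.5949, 0.1038, 0.165]
tool_rot: [0.001, 0.898, 0.441, 0.001]
force: [0.1, -2.0, 6.2]
width: 0.237
finger_force: 24.2
```

```bash
python3 -c "
from h import *
st()"
```

```text
t 19.85 phi -143.8 r 51.0 z 165.0 yaw 34.1 Fback 1.21 Frad 1.54 Fz 6.17 w 20.9 q7 -1.15 Mz -0.008
```

Emit:
play_rows:
  moves:
    - [0.1, -2.7, -0.4, 0, 0, 3, 20]
    - [0.1, -2.7, -0.4, 0, 0, 3, 20]
    - [0.1, -2.7, -0.4, 0, 0, 3, 20]
    - [0.1, -2.7, -0.4, 0, 0, 3, 20]

```text
time_s: 20.35
eef_pos: [0.5869, 0.1116, 0.1652]
tool_rot: [0.0, 0.939, 0.345, 0.001]
force: [3.8, -0.3, -5.3]
width: 0.236
finger_force: 24.2
```

```bash
python3 -c "
from h import *
st()"
```

```text
t 20.35 phi -156.5 r 50.5 z 165.2 yaw 22.1 Fback 2.70 Frad -2.62 Fz -5.25 w 20.7 q7 -1.35 Mz -0.072
```

Emit:
play_rows:
  moves:
    - [0.1, -2.7, 0.1, 0, 0, 3, 20]
    - [0.1, -2.7, 0, 0, 0, 3, 20]
    - [0.1, -2.7, 0.1, 0, 0, 3, 20]

```text
time_s: 20.72
eef_pos: [0.5822, 0.1181, 0.1649]
tool_rot: [0.0, 0.963, 0.27, 0.0]
force: [1.9, -1.2, -5.5]
width: 0.231
finger_force: 24.2
```

```bash
python3 -c "
from h import *
st()"
```

```text
t 20.73 phi -165.6 r 50.3 z 164.9 yaw 13.1 Fback 2.07 Frad -0.97 Fz -5.53 w 20.2 q7 -1.51 Mz 0.032
```

Emit:
play_rows:
  moves:
    - [0.1, -2.7, 0.1, 0, 0, 3, 20]
    - [0.1, -2.7, 0, 0, 0, 3, 20]
    - [0.1, -2.7, 0.1, 0, 0, 3, 20]

```text
time_s: 21.1
eef_pos: [0.5786, 0.1252, 0.1646]
tool_rot: [0.0, 0.981, 0.194, 0.0]
force: [4.1, -0.3, -4.7]
width: 0.231
finger_force: 24.2
```

```bash
python3 -c "
from h import *
st()"
```

```text
t 21.10 phi -174.8 r 50.2 z 164.6 yaw 4.1 Fback 1.85 Frad -3.61 Fz -4.70 w 20.2 q7 -1.66 Mz -0.045
```

Emit:
play_rows:
  moves:
    - [0.5, -2.7, 0.5, 0, 0, 3, 20]
    - [0.3, -2.7, 0.3, 0, 0, 3, 20]
    - [0.1, -2.7, 0.1, 0, 0, 3, 20]

```text
time_s: 21.48
eef_pos: [0.5764, 0.133, 0.1643]
tool_rot: [0.0, 0.993, 0.116, 0.0]
force: [0.9, -1.5, 1.3]
width: 0.232
finger_force: 24.2
```

```bash
python3 -c "
from h import *
st()"
```

```text
t 21.48 phi 176.0 r 49.7 z 164.3 yaw -4.9 Fback 1.70 Frad -0.55 Fz 1.32 w 20.4 q7 -1.82 Mz -0.046
```

Emit:
play_rows:
  moves:
    - [0.1, -2.7, 0.1, 0, 0, 3, 20]
    - [0.1, -2.7, 0, 0, 0, 3, 20]
    - [0.1, -2.7, 0.1, 0, 0, 3, 20]

```text
time_s: 21.85
eef_pos: [0.5752, 0.141, 0.1641]
tool_rot: [0.0, 0.999, 0.038, 0.0]
force: [0.3, -2.5, 3.0]
width: 0.238
finger_force: 24.2
```

```bash
python3 -c "
from h import *
st()"
```

```text
t 21.85 phi 166.7 r 49.6 z 164.1 yaw -13.9 Fback 2.50 Frad -0.08 Fz 3.02 w 20.9 q7 -1.98 Mz -0.052
```

Emit:
play_rows:
  moves:
    - [0.1, -2.7, 0.1, 0, 0, 3, 20]
    - [0.1, -2.7, 0, 0, 0, 3, 20]

```text
time_s: 22.1
eef_pos: [0.5751, 0.1463, 0.1639]
tool_rot: [0.0, 1.0, -0.015, 0.0]
force: [0.3, -2.5, 1.2]
width: 0.232
finger_force: 24.2
```

```bash
python3 -c "
from h import *
st()"
```

```text
t 22.10 phi 160.5 r 49.5 z 163.9 yaw -19.9 Fback 2.46 Frad -0.35 Fz 1.16 w 20.4 q7 -2.08 Mz -0.045
```

Emit:
play_rows:
  moves:
    - [0.1, -2.7, 0.1, 0, 0, 3, 20]
    - [0.1, -2.7, 0, 0, 0, 3, 20]

```text
time_s: 22.35
eef_pos: [0.5756, 0.1517, 0.1638]
tool_rot: [0.0, 0.998, -0.067, 0.0]
force: [-0.4, -1.5, -0.2]
width: 0.232
finger_force: 24.2
```

```bash
python3 -c "
from h import *
st()"
```

```text
t 22.35 phi 154.3 r 49.5 z 163.8 yaw -25.9 Fback 1.57 Frad 0.24 Fz -0.18 w 20.4 q7 -2.18 Mz -0.052
```

Emit:
play_rows:
  moves:
    - [0.1, -2.7, 0.1, 0, 0, 3, 20]
    - [0.1, -2.7, 0, 0, 0, 3, 20]

```text
time_s: 22.6
eef_pos: [0.5766, 0.157, 0.1637]
tool_rot: [0.0, 0.993, -0.119, 0.0]
force: [0.9, -2.9, -0.3]
width: 0.236
finger_force: 24.2
```

```bash
python3 -c "
from h import *
st()"
```

```text
t 22.60 phi 148.0 r 49.4 z 163.7 yaw -31.9 Fback 2.56 Frad -1.56 Fz -0.33 w 20.7 q7 -2.29 Mz -0.060
```

Emit:
play_rows:
  moves:
    - [0.1, -2.7, 0.1, 0, 0, 3, 20]
    - [0.1, -2.7, 0, 0, 0, 3, 20]

```text
time_s: 22.85
eef_pos: [0.5782, 0.1621, 0.1635]
tool_rot: [0.0, 0.985, -0.171, 0.0]
force: [0.3, -1.7, 0.3]
width: 0.236
finger_force: 24.2
```

```bash
python3 -c "
from h import *
st()"
```

```text
t 22.85 phi 141.8 r 49.4 z 163.5 yaw -37.9 Fback 1.53 Frad -0.87 Fz 0.32 w 20.7 q7 -2.39 Mz -0.051
```

Emit:
play_rows:
  moves:
    - [0, 0, 0, 0, 0, 0, 45]
    - [0, 0, 0, 0, 0, 0, 45]
    - [0, 0, 0, 0, 0, 0, 45]
    - [0, 0, -32, 0, 0, 0, 45]
    - [0, 0, -32, 0, 0, 0, 45]
    - [0.9, 9.4, 0, 0, 0, -10.6, 45]
    - [0.9, 9.4, 0, 0, 0, -10.6, 45]
    - [0.9, 9.4, 0, 0, 0, -10.6, 45]
    - [0.9, 9.4, 0, 0, 0, -10.6, 45]
    - [0.9, 9.4, 0, 0, 0, -10.6, 45]

```text
time_s: 24.1
eef_pos: [0.5839, 0.1171, 0.2276]
tool_rot: [-0.0, 0.957, 0.291, 0.0]
force: [0.2, 0.2, -0.4]
width: 0.514
finger_force: 0.0
```

Emit:
play_rows:
  moves:
    - [0.9, 9.4, 0, 0, 0, -10.6, 45]
    - [0.9, 9.4, 0, 0, 0, -10.6, 45]
    - [0.9, 9.4, 0, 0, 0, -10.6, 45]
    - [0.9, 9.4, 0, 0, 0, -10.6, 45]
    - [0.9, 9.4, 0, 0, 0, -10.6, 45]
    - [0.9, 9.4, 0, 0, 0, -10.6, 45]
    - [0.9, 9.4, 0, 0, 0, -10.6, 45]
    - [0.9, 9.4, 0, 0, 0, -10.6, 45]
    - [0.9, 9.4, 0, 0, 0, -10.6, 45]
    - [0.9, 9.4, 0, 0, 0, -10.6, 45]

```text
time_s: 25.35
eef_pos: [0.6657, 0.1125, 0.2274]
tool_rot: [-0.0, 0.344, 0.939, 0.0]
force: [-0.4, -0.2, 0.5]
width: 0.514
finger_force: 0.0
```

Emit:
play_rows:
  moves:
    - [0.9, 9.4, 0, 0, 0, -10.6, 45]
    - [0.9, 9.4, 0, 0, 0, -10.4, 45]
    - [0, 0, 0, 0, 0, 0, 45]

```text
time_s: 25.72
eef_pos: [0.6746, 0.1296, 0.2272]
tool_rot: [-0.0, 0.17, 0.985, 0.0]
force: [0.2, 0.9, -0.8]
width: 0.511
finger_force: 0.0
```

```bash
sed -i 's/^C=.*/C=np.array([.6246,.1452])+[.0017,-.0006]; YAW=np.radians(18.2)/' h.py; python3 -c "
from h import *
st()
a=np.radians(-38.5); goal(.052*np.cos(a),.052*np.sin(a),.163,141.5)
s=cam('side')
hsv=cv2.cvtColor(s['image'],cv2.COLOR_RGB2HSV)
w=p2w(.052*np.cos(a),.052*np.sin(a),.182); w2=p2w(-.052*np.cos(a),-.052*np.sin(a),.182)
uv=proj(s,[w,w2]);print(uv)
for u,v in uv.round().astype(int):
    g=s['image'][v-8:v+9,u-8:u+9].max(2)<55; ys,xs=np.nonzero(g); print(len(xs),u-8+xs.mean(),v-8+ys.mean())
"
```

```text
t 25.73 phi -35.5 r 50.6 z 227.2 yaw 142.2 Fback 0.91 Frad -0.03 Fz -0.79 w 44.8 q7 0.60 Mz 0.013
t 25.73 d_tool(now) [-1.5 -2.7 64.2] d_tool(after turn) [-1.5 -2.7 64.2] turn [ 0.04 -0.06  0.73]
[[192.28083559 161.23269785]
 [235.37662202 180.62607144]]
62 193.7258064516129 160.7258064516129
94 237.2127659574468 180.45744680851064
```

Emit:
play_rows:
  moves:
    - [-1.5, -2.7, 20, 0, 0, 0.7, 45]
    - [0, 0, 25, 0, 0, 0, 45]
    - [0, 0, 19.5, 0, 0, 0, 45]
    - [0, 0, 0, 0, 0, 0, 45]
    - [0, 0, 0, 0, 0, 0, 20]
    - [0, 0, 0, 0, 0, 0, 20]
    - [0, 0, 0, 0, 0, 0, 20]
    - [0, 0, 0, 0, 0, 0, 20]

```text
time_s: 26.78
eef_pos: [0.6757, 0.1258, 0.1638]
tool_rot: [0.001, 0.176, 0.984, 0.0]
force: [-0.1, -1.3, 2.4]
width: 0.233
finger_force: 24.0
```

```bash
python3 -c "
from h import *
st()"
```

```text
t 26.77 phi -39.0 r 52.8 z 163.8 yaw 141.5 Fback -1.24 Frad 0.35 Fz 2.42 w 20.5 q7 0.56 Mz -0.005
```

Emit:
play_rows:
  moves:
    - [0.1, -2.7, 0.1, 0, 0, 3, 20]
    - [0.1, -2.7, 0.1, 0, 0, 3, 20]
    - [0.1, -2.7, 0, 0, 0, 3, 20]

```text
time_s: 27.15
eef_pos: [0.6723, 0.1186, 0.1636]
tool_rot: [0.001, 0.254, 0.967, 0.0]
force: [1.1, -0.8, 2.9]
width: 0.24
finger_force: 24.2
```

```bash
python3 -c "
from h import *
st()"
```

```text
t 27.15 phi -47.7 r 52.8 z 163.6 yaw 132.4 Fback -0.16 Frad 1.32 Fz 2.91 w 21.0 q7 0.43 Mz 0.072
```

Emit:
play_rows:
  moves:
    - [0.1, -2.7, 0.1, 0, 0, 3, 20]
    - [0.1, -2.7, 0.1, 0, 0, 3, 20]

```text
time_s: 27.4
eef_pos: [0.6694, 0.114, 0.1635]
tool_rot: [0.001, 0.304, 0.953, 0.0]
force: [0.1, 0.3, 3.2]
width: 0.228
finger_force: 24.2
```

```bash
python3 -c "
from h import *
st()"
```

```text
t 27.40 phi -53.6 r 52.9 z 163.5 yaw 126.4 Fback 0.32 Frad -0.10 Fz 3.16 w 20.0 q7 0.34 Mz 0.088
```

```bash
cat >> h.py <<'E'
def tot():
    st(); o=monitor.get_obs(); p=o['eef_pos'][:2]-C; f=o['force']; r=np.hypot(*p); et=np.array([p[1],-p[0]])/r
    print("  TOTAL %.2f"%(-f[:2]@et+o['ft_torque'][2]/r))
E
python3 -c "
from h import *
tot()"
```

```text
t 27.40 phi -53.6 r 52.9 z 163.5 yaw 126.4 Fback 0.32 Frad -0.10 Fz 3.16 w 20.0 q7 0.34 Mz 0.088
  TOTAL 1.98
```

Emit:
play_rows:
  moves:
    - [0.1, -2.7, 0.1, 0, 0, 3, 20]
    - [0.1, -2.7, 0, 0, 0, 3, 20]

```text
time_s: 27.65
eef_pos: [0.6661, 0.1098, 0.1634]
tool_rot: [0.001, 0.353, 0.936, 0.0]
force: [1.5, -1.0, 3.3]
width: 0.229
finger_force: 24.2
```

```bash
python3 -c "
from h import *
tot()"
```

```text
t 27.65 phi -59.4 r 52.8 z 163.4 yaw 120.4 Fback 0.25 Frad 1.75 Fz 3.25 w 20.1 q7 0.25 Mz 0.203
  TOTAL 4.09
```

Emit:
play_rows:
  moves:
    - [0.1, -2.7, 0.1, 0, 0, 3, 20]
    - [0.1, -2.7, 0, 0, 0, 3, 20]

```text
time_s: 27.9
eef_pos: [0.6624, 0.106, 0.1634]
tool_rot: [0.001, 0.402, 0.916, 0.001]
force: [1.1, -0.1, 2.0]
width: 0.236
finger_force: 24.2
```

```bash
python3 -c "
from h import *
tot()"
```

```text
t 27.90 phi -65.1 r 52.8 z 163.4 yaw 114.4 Fback 0.75 Frad 0.85 Fz 1.97 w 20.7 q7 0.16 Mz 0.234
  TOTAL 5.19
```

Emit:
play_rows:
  moves:
    - [0.1, -2.7, 0.1, 0, 0, 3, 20]
    - [0.1, -2.7, 0, 0, 0, 3, 20]

```text
time_s: 28.15
eef_pos: [0.6583, 0.1026, 0.1633]
tool_rot: [0.001, 0.449, 0.894, 0.001]
force: [2.3, -0.1, 2.7]
width: 0.231
finger_force: 24.2
```

```bash
python3 -c "
from h import *
tot()"
```

```text
t 28.15 phi -70.9 r 52.8 z 163.3 yaw 108.4 Fback 1.72 Frad 1.47 Fz 2.74 w 20.3 q7 0.07 Mz 0.249
  TOTAL 6.44
```

Emit:
play_rows:
  moves:
    - [0.1, -1.4, 0, 0, 0, 0, 20]
    - [0.1, -1.4, 0, 0, 0, 0.5, 20]

```text
time_s: 28.4
eef_pos: [0.6564, 0.1015, 0.1633]
tool_rot: [0.001, 0.452, 0.892, 0.001]
force: [5.5, 1.0, 4.4]
width: 0.229
finger_force: 24.3
```

```bash
python3 -c "
from h import *
tot()"
```

```text
t 28.40 phi -73.3 r 52.6 z 163.3 yaw 108.1 Fback 5.13 Frad 2.30 Fz 4.39 w 20.1 q7 0.06 Mz -0.002
  TOTAL 5.10
```

Emit:
play_rows:
  moves:
    - [0, -1.4, 0, 0, 0, 1.5, 20]
    - [0, -1.4, 0, 0, 0, 1.5, 20]

```text
time_s: 28.65
eef_pos: [0.6542, 0.0999, 0.1633]
tool_rot: [0.001, 0.476, 0.88, 0.001]
force: [5.3, 0.9, 4.1]
width: 0.233
finger_force: 24.3
```

```bash
python3 -c "
from h import *
tot()"
```

```text
t 28.65 phi -76.2 r 52.7 z 163.3 yaw 105.0 Fback 4.99 Frad 2.01 Fz 4.14 w 20.4 q7 0.02 Mz 0.033
  TOTAL 5.62
```

Emit:
play_rows:
  moves:
    - [0, -1.4, 0, 0, 0, 1.5, 20]
    - [0, -1.4, 0, 0, 0, 1.5, 20]

```text
time_s: 28.9
eef_pos: [0.6519, 0.0985, 0.1633]
tool_rot: [0.001, 0.498, 0.867, 0.001]
force: [5.3, 1.2, 4.2]
width: 0.235
finger_force: 24.3
```

```bash
python3 -c "
from h import *
tot()"
```

```text
t 28.90 phi -79.2 r 52.7 z 163.3 yaw 102.0 Fback 5.23 Frad 1.57 Fz 4.21 w 20.6 q7 -0.03 Mz 0.159
  TOTAL 8.25
```

Emit:
play_rows:
  moves:
    - [0, 0, 0, 0, 0, 0, 20]

```text
time_s: 29.02
eef_pos: [0.6517, 0.0984, 0.1633]
tool_rot: [0.001, 0.498, 0.867, 0.001]
force: [5.6, -0.1, 4.1]
width: 0.235
finger_force: 24.3
```

```bash
python3 -c "
from h import *
tot()"
```

```text
t 29.02 phi -79.4 r 52.8 z 163.3 yaw 102.0 Fback 4.89 Frad 2.80 Fz 4.11 w 20.6 q7 -0.03 Mz -0.033
  TOTAL 4.26
```

Emit:
play_rows:
  moves:
    - [0, 0, 0, 0, 0, 0, 20]

```text
time_s: 29.15
eef_pos: [0.6517, 0.0984, 0.1632]
tool_rot: [0.001, 0.498, 0.867, 0.001]
force: [6.1, -0.6, 4.6]
width: 0.232
finger_force: 24.3
```

```bash
python3 -c "
from h import *
tot()"
```

```text
t 29.15 phi -79.5 r 52.8 z 163.2 yaw 102.0 Fback 5.02 Frad 3.49 Fz 4.59 w 20.4 q7 -0.03 Mz 0.011
  TOTAL 5.24
```

Emit:
play_rows:
  moves:
    - [0, -0.9, 0, 0, 0, 1, 20]

```text
time_s: 29.28
eef_pos: [0.6511, 0.098, 0.1633]
tool_rot: [0.001, 0.506, 0.863, 0.001]
force: [5.1, 1.1, 5.8]
width: 0.229
finger_force: 24.3
```

```bash
python3 -c "
from h import *
tot()"
```

```text
t 29.27 phi -80.2 r 52.8 z 163.3 yaw 101.0 Fback 5.03 Frad 1.39 Fz 5.85 w 20.1 q7 -0.04 Mz 0.049
  TOTAL 5.97
```

Emit:
play_rows:
  moves:
    - [0, -0.9, 0, 0, 0, 1, 20]

```text
time_s: 29.4
eef_pos: [0.6503, 0.0976, 0.1632]
tool_rot: [0.001, 0.513, 0.858, 0.001]
force: [6.0, 0.2, 4.4]
width: 0.235
finger_force: 24.3
```

```bash
python3 -c "
from h import *
tot()"
```

```text
t 29.40 phi -81.2 r 52.8 z 163.2 yaw 100.0 Fback 5.44 Frad 2.49 Fz 4.36 w 20.7 q7 -0.06 Mz 0.093
  TOTAL 7.21
```

Emit:
play_rows:
  moves:
    - [0, -0.9, 0, 0, 0, 1, 20]

```text
time_s: 29.52
eef_pos: [0.6495, 0.0972, 0.1632]
tool_rot: [0.001, 0.521, 0.854, 0.001]
force: [6.8, 1.1, 4.0]
width: 0.235
finger_force: 24.3
```

```bash
python3 -c "
from h import *
tot()"
```

```text
t 29.52 phi -82.2 r 52.8 z 163.2 yaw 99.0 Fback 6.60 Frad 2.00 Fz 4.04 w 20.7 q7 -0.07 Mz 0.151
  TOTAL 9.46
```

Emit:
play_rows:
  moves:
    - [0, -0.9, 0, 0, 0, 1, 20]

```text
time_s: 29.65
eef_pos: [0.6486, 0.0968, 0.1632]
tool_rot: [0.001, 0.528, 0.849, 0.001]
force: [7.0, 0.8, 4.6]
width: 0.232
finger_force: 24.3
```

```bash
python3 -c "
from h import *
tot()"
```

```text
t 29.65 phi -83.2 r 52.8 z 163.2 yaw 98.0 Fback 6.65 Frad 2.19 Fz 4.55 w 20.4 q7 -0.09 Mz 0.068
  TOTAL 7.94
```

About 7–8 N: let go, lift and withdraw.

Emit:
play_rows:
  moves:
    - [0, 0, 0, 0, 0, 0, 45]
    - [0, 0, 0, 0, 0, 0, 45]
    - [0, 0, 0, 0, 0, 0, 45]
    - [0, 0, 0, 0, 0, 0, 45]
    - [0, 0, -30, 0, 0, 0, 45]
    - [0, 0, -40, 0, 0, 0, 45]
    - [0, 0, -30, 0, 0, 0, 45]
    - [0, -40, 0, 0, 0, 0, 45]
    - [0, -40, 0, 0, 0, 0, 45]
    - [0, 0, 0, 0, 0, 0, 45]

```text
time_s: 30.9
eef_pos: [0.5738, 0.0593, 0.2626]
tool_rot: [0.0, 0.529, 0.849, -0.001]
force: [0.2, -0.5, 0.3]
width: 0.515
finger_force: 0.0
```

```bash
python3 -c "
from h import *
tot()
s=cam('side'); hsv=cv2.cvtColor(s['image'],cv2.COLOR_RGB2HSV)
# gold ends of dark bar and teal bar centroid
te=cv2.inRange(hsv,(80,80,40),(100,255,255))
for c in cv2.findContours(te,0,1)[0]:
    if cv2.contourArea(c)>60: r=cv2.minAreaRect(c); print('teal',r, onz(s,r[0],.011))
k=cv2.inRange(hsv,(20,110,90),(32,255,255))
for c in cv2.findContours(k,0,1)[0]:
    if cv2.contourArea(c)>6: print('gold',cv2.minAreaRect(c))
a=proj(s,[p2w(x,y,.03) for x in (.034,-.111) for y in (.034,-.034)]);print(a)
"
```

```text
t 30.90 phi -139.8 r 100.2 z 262.6 yaw 98.0 Fback 0.40 Frad 0.30 Fz 0.27 w 45.2 q7 0.02 Mz 0.025
  TOTAL 0.65
teal ((269.0660095214844, 187.70132446289062), (58.18836212158203, 17.596481323242188), 1.1457629203796387) [[ 0.55200372 -0.04091743  0.011     ]]
gold ((333.60003662109375, 323.3000183105469), (8.538147926330566, 4.743415832519531), 71.56504821777344)
gold ((149.99998474121094, 233.00003051757812), (5.820855140686035, 11.641709327697754), 14.03624439239502)
gold ((238.0942840576172, 186.96311950683594), (1.629643440246582, 16.024826049804688), 5.194429397583008)
gold ((163.0, 154.5), (19.0, 32.0), 90.0)
[[199.45637011 240.39640298]
 [200.22723035 217.71873065]
 [269.84970585 237.847133  ]
 [266.773829   215.51275802]]
```

Nothing has been disturbed; the arm is clear. Hand in.

```bash
python3 -c "
from h import *
print(order.close_job())"
```

```text
the job is handed in; nothing more can be done
None
```

The job is handed in at about 31 s: the dark bar is home against the fence and the platen is wound down until the ball pushed back with about 7 to 8 N (noisy readings of 7.2, 9.5 and 7.9 N over the last 2–3°). The ball is released, the arm is clear, and the teal bar has not moved, but I took no final check of the spool, the card reader or the bar after pressing.

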